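# Load the fob stamping die and hold its cover at 45 degrees

## Task

Lay the large round brass fob blank flat in the round cavity of the stamping die and let go of it. Then swing the die's cover forward from where it leans back and hold it still at 45 degrees above its closed position, give or take 5 degrees, so that I can slide number stamps into its underside; it falls shut by itself, so never let it sink below about 30 degrees, and finish while still holding it with the fingers. Leave the other two blanks and the small padlock where they are.

Things in the scene. Friction and masses are not known exactly. Their poses are not given: they have to be found in the camera images.
- round_blank: Large round brass key-fob blank, a plain disc 50 mm in diameter and 12 mm thick with a small dark hole mark near its rim; about 0.2 kg. Lies flat on the worktop. Origin at the centre of its underside, z up. It is the only blank that matches the die.
- square_blank: Square brass blank 44 x 44 x 12 mm, lying flat; not for this die, to be left alone. Origin at the centre of its underside.
- small_blank: Small round brass blank, 34 mm in diameter, 12 mm thick, lying flat; not for this die, to be left alone. Origin at the centre of its underside.
- padlock_small: Small brass padlock 46 x 30 x 13 mm lying flat behind the work, to be left alone. Origin at the centre of its underside.
- die_stand: Stamping die, fixed: grey base plate 220 (x) x 130 (y) x 14 mm, origin at the centre of its underside, -x end towards the robot (turned up to 0.3 rad). On its front two curved steel walls, 12 mm thick, tops 26 mm above the worktop, stand before and behind a round cavity 53 mm across; its +y and -y sides are open, finger slots about 34 mm wide. Two hinge lugs 54 mm high at the rear carry the cover.
- nest (a point): Centre of the cavity's floor: the top of a round anvil 33 mm across, 20 mm above the worktop, 45 mm before (-x of) the stand's origin; axes as the stand's. A seated blank has its underside here and stands 6 mm proud of the walls. Fingers closing along the stand's y fit in the slots (floor 6 mm lower), so the blank can be lowered fully before letting go.
- cover_hinge (a point): Middle of the cover's hinge line, fixed on the stand: 75 mm behind the stand's origin, 46 mm above the worktop. Axes as the stand's; the hinge line runs along y.
- cover_grip (a point): Centre of the cover's grip: black barrel 18 mm in diameter, 30 mm long along the stand's y, flat ends, on a 10 mm stem at the middle of the cover's free edge, 195 mm from the hinge line. Pinched from above by its flat ends it turns between the fingers, so the gripper may stay pointing down; the stem runs below the barrel while the cover is over 10 degrees open.
- cover (a joint): Opening angle of the cover (dark steel plate 140 x 88 x 6 mm; 0.25 to 0.5 kg), rad: 0 shut, level over the die; 0.785 is 45 degrees; 1.83 is the stop, where it leans back at rest. At angle a the grip lies at x = -0.195 cos a, z = 0.195 sin a from the hinge, in the stand's axes (to 1 mm). Hardly any hinge friction: below about 1.5 rad it falls shut unless held.
Things that resemble listed ones, but are neither listed nor needed, are in the scene too. Leave any green or turquoise look-alike of the round_blank alone.

How it is judged:
On the way:
1. the round blank lies seated in the cavity, let go, with the cover still leaning back (horizontal distance between round_blank and nest below 0.004 m and z of round_blank in the frame of nest between -0.003 and 0.002 m and angle between the z axis of round_blank and the z axis of nest, either way round below 0.06 rad and contact force between the fingers and round_blank below 0.2 N and value of joint cover above 1.6 rad), for 0.2 s.
At the end, for the whole second after the job is handed in: Round blank flat in the cavity (within 4 mm sideways, 2 mm in height), untouched by the robot; cover held still (under 0.06 rad/s) by the fingers (over 0.5 N) at 0.68 to 0.89 rad (45 degrees, 6 either way); no other blank nor the padlock touches the die (horizontal distance between round_blank and nest below 0.004 m and z of round_blank in the frame of nest between -0.003 and 0.002 m and angle between the z axis of round_blank and the z axis of nest, either way round below 0.06 rad and value of joint cover between 0.68 and 0.89 rad and velocity of joint cover between -0.06 and 0.06 rad/s and contact force between the fingers and cover above 0.5 N and contact force between the arm and round_blank below 0.2 N and contact force between each of square_blank, small_blank, padlock_small and die_stand below 0.2 N); the arm keeps its last pose, push and grip.
It fails at once if the square blank was moved by more than 25 mm (distance of square_blank from where it was at the start of the episode above 0.025 m).
It fails at once if the small round blank was moved by more than 25 mm (distance of small_blank from where it was at the start of the episode above 0.025 m).
It fails at once if the small padlock was moved by more than 25 mm (distance of padlock_small from where it was at the start of the episode above 0.025 m).
It fails at once if the cover came down below 23 degrees (0.4 rad) (value of joint cover below 0.4 rad).
It also fails if it takes over 64 s, if anything falls off the work surface, if the arm or the gripper's body presses on something with over 40 N, if the wrist force passes 120 N, or if a joint passes its speed limit or range.

## Robot

A 6-joint arm with a two-finger parallel gripper is mounted at the origin on a cart in front of the work surface, level with it; the furniture and walls round the work are solid. World frame = base frame: x ahead of the robot, y to its left, z up, the work surface at z = 0. Lengths are in m, angles in rad, forces in N, time in s.
With the tool pointing down it reaches from about 0.35 to 0.775 m from the base axis. Payload 5.5 kg.
Tool frame: the origin (TCP) lies midway between the tips of the shut fingers; the grasp point (between the pads) lies 19 mm behind it (env.hold_point_z is the distance from the TCP to the grasp point, in m); z points along the fingers, y is the line along which they close (so a half turn about z gives the same grasp; the last joint's range is limited). The gripper opens to 85 mm and grips with 20 to 120 N. Pads are 22 mm wide; open, the fingers measure 114 mm over their backs; the gripper's body (76 mm by 85 mm) begins 54 mm behind the grasp point. The pads swing forward as they close: fully open they stand 13 mm farther back than shut.
Start: joints at [-1.369, 0.313, 0.046, 1.304, 0, 1.431], TCP at [0.193, -0.542, 0.231] pointing down, gripper open.
Joint ranges: [-2.76, 2.76], [-0.86, 1.69], [-1.03, 1.26], [-2.2, 2.34], [-1.47, 1.5], [-3.14, 3.14]. Speed limits (rad/s): [2.57, 2.57, 3.14, 3.14, 3.14, 3.14].

## Interface

Orientations are given as a unit quaternion [w, x, y, z].
In Python, from workcell import env, read_camera gives the robot as it stands. The module is installed in compiled form; this text tells all that it offers.
- The arm moves only by the tool carry_out, never from a script. Its argument "moves" is a list of rows, each an object of numbers: "tx", "ty", "tz": the shift along the world's x, y, z in cm; "wx", "wy", "wz": the turn, a rotation vector about the world's x, y, z in rad; "claw": the closure, from -1 (fully open) to 1 (shut). A call has 1 to 8 rows; each row shifts and turns the commanded pose from where the row before left it; what a row does not reach is not made up. A row lasts 1/8 s, in which the tool goes at most 62.5 mm and 10.7 degrees, less where a joint would pass 70% of its speed; a pose out of reach is approached as far as the arm can. A call is refused whole if a number of a shift passes 6.25 or a number of a turn 0.188, either way. A call with a gripper value outside its range is refused whole. The fingers move at their own pace and stop on an object; "newtons" is the grip in N (left out, the last holds). Time passes only in rows, so rows that do not move let the fingers close. It gives the time, the measured TCP pose, the force, the opening and the grip force at its end, in the units of the state.
- env.get_state(): the state, without advancing time (a new reading comes with each control period).
- read_camera(name): name is "side" or "top" or "wrist"; returns a dict with "image" (384x512x3 uint8, blue, green, red), "z_map" (384x512 float32, m along the optical axis (not along the pixel's ray), 0 where there is no reading), "fx", "fy", "cx", "cy" (pixels), "camera_from_world" (4x4, takes a point from world to camera coordinates); the wrist camera has in their place "hand_eye" (4x4, takes a point from camera to tool coordinates, whose origin is the TCP and whose axes are the flange's). Camera axes: x right, y down, z forward; pixel columns grow to the right and rows downward; lengths in m; the calibration is good to about 2 mm. A picture is of the moment at which its call begins: read the wrist's pose just before it.
- env.hand_in(): hands the job in; it is judged then, once.
The state is a dict: "clock": time; "joint_pos": joint angles; "qvel": joint speeds; "tau": joint torques, N m; "tcp_pos": TCP position; "orientation": TCP orientation; "wrist_force": force on the tool from outside, world axes, zero at the start; "ft_torque": the same for the moment, N m; "finger_gap": finger opening in m; "grip_force": force on a finger pad.
Only numpy, scipy, OpenCV 4.12 (cv2) and the standard library are available. Lean on these libraries where they do the work, as an engineer would, in place of code of your own. Each camera call takes 0.05 s, during which the arm holds its last target. There are 200 camera calls.

## Working session

There is one attempt and no reset: what is moved stays moved. The work goes in short steps, Python scripts to look and compute and a tool call to move; the robot and the scene stay as the last step left them, time stands still between calls to the robot, and variables do not carry over. Pictures are saved under pics/ and viewed, at most 10 in all, crops included, and the job is handed in when it is done.

Besides the shell and the picture viewer there is one more tool, called after ">>>" as name(argument=value, ...) on one line, values as JSON. carry_out: Moves the arm, as the interface text tells. Its arguments: {"type":"object","properties":{"moves":{"type":"array","items":{"type":"object","properties":{"tx":{"type":"number"},"ty":{"type":"number"},"tz":{"type":"number"},"wx":{"type":"number"},"wy":{"type":"number"},"wz":{"type":"number"},"claw":{"type":"number"}}}},"newtons":{"type":"number"}},"required":["moves"]}

```bash
mkdir -p pics; cat > h.py <<'E'
import numpy as np, cv2
from workcell import env, read_camera
def snap(n):
    s=env.get_state(); return read_camera(n), s
def world(c,us,vs,z=None):
    """pixels -> world points; on plane z, or by depth map when z is None"""
    us=np.atleast_1d(us).astype(float); vs=np.atleast_1d(vs).astype(float)
    T=np.linalg.inv(c["camera_from_world"])
    r=np.stack([(us-c["cx"])/c["fx"],(vs-c["cy"])/c["fy"],np.ones_like(us)],1)
    if z is None: d=c["z_map"][vs.astype(int),us.astype(int)]
    else: d=(z-T[2,3])/(r@T[:3,:3].T)[:,2]
    return (r*d[:,None])@T[:3,:3].T+T[:3,3]
E
python3 - <<'E'
from h import *
for n in("top","side"):
    c,s=snap(n); cv2.imwrite(f"pics/{n}0.png",c["image"]); np.savez(f"{n}0.npz",**c)
    print(n,np.linalg.inv(c["camera_from_world"]).round(3).tolist(),c["fx"])
print(s)
E
```

```text
top [[0.026, -0.992, 0.125, 0.414], [-0.999, -0.028, -0.017, 0.02], [0.02, -0.125, -0.992, 1.231], [0.0, 0.0, 0.0, 1.0]] 424.80519361103495
side [[-0.885, -0.26, 0.386, -0.024], [-0.466, 0.485, -0.74, 1.085], [0.005, -0.835, -0.551, 0.855], [0.0, 0.0, 0.0, 1.0]] 414.184614182054
{'clock': 0.05, 'joint_pos': array([-1.36857168e+00,  3.13981703e-01,  4.50250082e-02,  1.30359502e+00,
       -5.65434913e-05,  1.43119609e+00]), 'qvel': array([ 0.00038052, -0.00156371,  0.00107456,  0.00056287, -0.00129429,
       -0.00084959]), 'tau': array([ 4.33146939e-03, -4.82150710e+01,  2.99550712e+01,  1.31651532e-02,
       -1.20574455e-04,  5.79221449e-06]), 'tcp_pos': array([ 0.19261956, -0.5412588 ,  0.23043832]), 'orientation': array([-8.76379205e-04,  9.85429604e-01,  1.70081523e-01, -5.57359387e-05]), 'wrist_force': array([-0.00656646,  0.39148237, -0.17710699]), 'ft_torque': array([-0.00085266,  0.05070555,  0.03146635]), 'grip_force': 0.0, 'finger_gap': 0.0855506463984649}
```

View pics/top0.png

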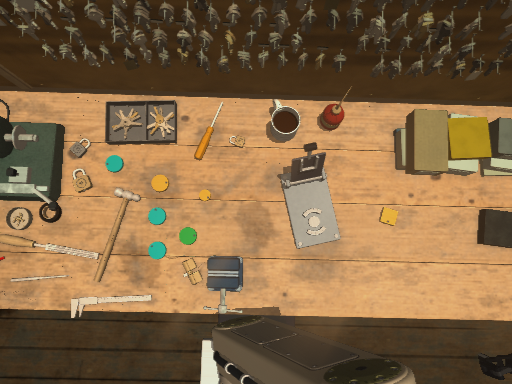

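View pics/side0.png

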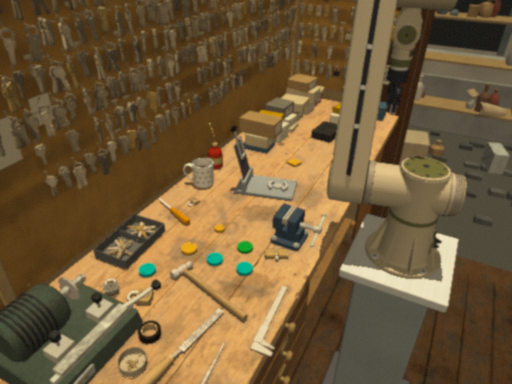

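Top view. Look-alikes for the round blank: yellow-brass disc (160,183); small brass disc (205,195); turquoise discs (115,163), (157,216), (158,250); green disc (188,236). The square blank is at (389,215), the padlock at (237,141). The die is at (312,210) with its cavity at (314,221), and the cover leans back with its grip near (309,147). By the description I choose (160,183), and check it in a crop.

```bash
python3 - <<'E'
from h import *
c=dict(np.load("top0.npz")); im=c["image"]
hsv=cv2.cvtColor(im,cv2.COLOR_BGR2HSV)
m=cv2.inRange(hsv,(17,150,140),(32,255,255))
n,l,st,ce=cv2.connectedComponentsWithStats(m)
for i in range(1,n):
    if st[i,4]>40 and ce[i,1]>130: 
        w=world(c,ce[i,0],ce[i,1],.012)[0]; print("brass",ce[i].round(1),st[i,4],w.round(4), "diam",2*np.sqrt(st[i,4]/np.pi)*1.21/424.8)
# plate from z_map/height: world z of each pixel
v,u=np.mgrid[130:260,270:350]; P=world(c,u.ravel(),v.ravel())
z=P[:,2].reshape(u.shape)
g=(hsv[130:260,270:350,1]<60)&(z>.006)&(z<.034)
k=g.astype(np.uint8); n,l,st,ce=cv2.connectedComponentsWithStats(k); i=1+np.argmax(st[1:,4])
pts=P[(l==i).ravel()]; print("n",len(pts)); 
pl=pts[(abs(pts[:,2]-.014)<.006)]
r=cv2.minAreaRect((pl[:,:2]*1000).astype(np.float32)); print("rect",r, "z",np.median(pl[:,2]))
w=pts[(pts[:,2]>.021)]; print("walls",len(w),(w[:,:2].min(0)+w[:,:2].max(0))/2)
hi=P[P[:,2]>.15]; print("high",len(hi),hi.mean(0) if len(hi) else 0, P[:,2].max())
a=cv2.resize(im[150:215,130:230],None,fx=4,fy=4,interpolation=cv2.INTER_CUBIC)
b=cv2.resize(im[130:260,270:350],None,fx=4,fy=4,interpolation=cv2.INTER_CUBIC)
o=np.zeros((520,720,3),np.uint8); o[:260,:400]=a; o[:520,400:720]=b; cv2.imwrite("pics/crop.png",o)
E
```

```text
brass [468.9 137.1] 1592 [ 0.7507 -0.6096  0.012 ] diam 0.12824116457826937
brass [203.8 142.4] 154 [0.7106 0.1753 0.012 ] diam 0.039885614000080644
brass [159.3 182.5] 234 [0.5885 0.2981 0.012 ] diam 0.04916588378544793
brass [204.4 194.6] 111 [0.557  0.1669 0.012 ] diam 0.03386237469351537
brass [388.7 215.7] 227 [ 0.5103 -0.3671  0.012 ] diam 0.048424913113325314
n 2720
rect ((514.1121826171875, -142.06959533691406), (182.15797424316406, 128.22032165527344), 13.985910415649414) z 0.013615493824268188
walls 172 [ 0.52827992 -0.14904137]
high 458 [ 0.61587777 -0.09699956  0.30007454] 1.231401023917162
```

View pics/crop.png

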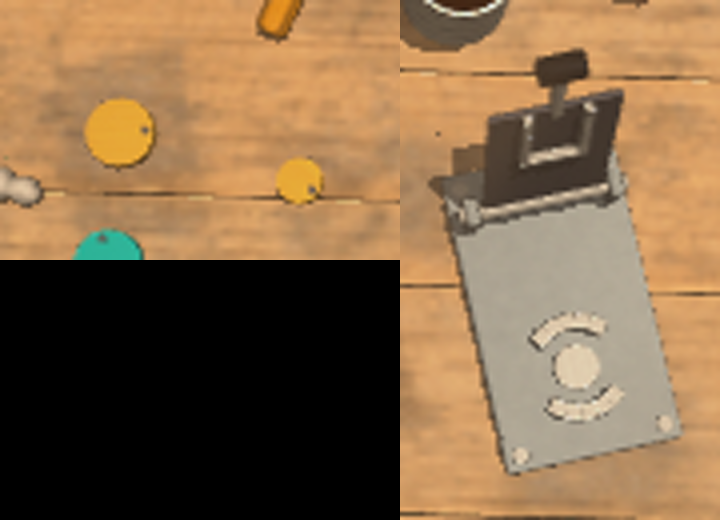

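The crop confirms the brass disc (160,183), with its dark hole mark and about 49 mm across; the anvil lies between the two curved walls at top-image pixel (314,222). Moving over the blank with a half turn, so that the last joint stays in range.

>>> carry_out(moves=[{"tx":2.2,"ty":4.9,"wz":0.18,"claw":-1},{"tx":2.2,"ty":4.9,"wz":0.18,"claw":-1},{"tx":2.2,"ty":4.9,"wz":0.18,"claw":-1},{"tx":2.2,"ty":4.9,"wz":0.18,"claw":-1},{"tx":2.2,"ty":4.9,"wz":0.18,"claw":-1},{"tx":2.2,"ty":4.9,"wz":0.18,"claw":-1},{"tx":2.2,"ty":4.9,"wz":0.18,"claw":-1},{"tx":2.2,"ty":4.9,"wz":0.18,"claw":-1}])

```text
invalid input at $.moves[0]: expected keys tx, ty, tz, wx, wy, wz, claw
```

>>> carry_out(moves=[{"tx":2.2,"ty":4.9,"wz":0.18,"claw":-1},{"tx":2.2,"ty":4.9,"wz":0.18,"claw":-1},{"tx":2.2,"ty":4.9,"wz":0.18,"claw":-1},{"tx":2.2,"ty":4.9,"wz":0.18,"claw":-1},{"tx":2.2,"ty":4.9,"wz":0.18,"claw":-1},{"tx":2.2,"ty":4.9,"wz":0.18,"claw":-1},{"tx":2.2,"ty":4.9,"wz":0.18,"claw":-1},{"tx":2.2,"ty":4.9,"wz":0.16,"claw":-1}])

```text
invalid input at $.moves[0]: expected keys tx, ty, tz, wx, wy, wz, claw
```

```bash
python3 - <<'E'
from h import *
c=dict(np.load("top0.npz")); print("anvil",world(c,314.25,221.75,.020).round(4), "barrel", world(c,(562-400)/4+270,68/4+130,.2345).round(4),
"hinge ends", world(c,[(467-400)/4+270,(616-400)/4+270],[213/4+130,184/4+130],.05).round(4))
print("front corners",world(c,[(512-400)/4+270,(680-400)/4+270],[472/4+130,434/4+130],.014).round(4))
E
```

```text
anvil [[ 0.4867 -0.1504  0.02  ]] barrel [[ 0.6531 -0.1094  0.2345]] hinge ends [[ 0.5911 -0.0675  0.05  ]
 [ 0.6148 -0.1725  0.05  ]]
front corners [[ 0.4111 -0.1057  0.014 ]
 [ 0.4411 -0.2256  0.014 ]]
```

>>> carry_out(moves=[{"tx":2.2,"ty":4.9,"tz":0,"wx":0,"wy":0,"wz":0.18,"claw":-1},{"tx":2.2,"ty":4.9,"tz":0,"wx":0,"wy":0,"wz":0.18,"claw":-1},{"tx":2.2,"ty":4.9,"tz":0,"wx":0,"wy":0,"wz":0.18,"claw":-1},{"tx":2.2,"ty":4.9,"tz":0,"wx":0,"wy":0,"wz":0.18,"claw":-1},{"tx":2.2,"ty":4.9,"tz":0,"wx":0,"wy":0,"wz":0.18,"claw":-1},{"tx":2.2,"ty":4.9,"tz":0,"wx":0,"wy":0,"wz":0.18,"claw":-1},{"tx":2.2,"ty":4.9,"tz":0,"wx":0,"wy":0,"wz":0.18,"claw":-1},{"tx":2.2,"ty":4.9,"tz":0,"wx":0,"wy":0,"wz":0.18,"claw":-1}])

```text
clock: 1.1
tcp_pos: [0.3689, -0.1481, 0.2312]
orientation: [0.0, 0.627, 0.779, 0.0]
wrist_force: [1.4, -0.5, 0.3]
finger_gap: 0.0854
grip_force: 0.0
```

>>> carry_out(moves=[{"tx":2.2,"ty":4.9,"tz":0,"wx":0,"wy":0,"wz":0.18,"claw":-1},{"tx":2.2,"ty":4.9,"tz":0,"wx":0,"wy":0,"wz":0.18,"claw":-1},{"tx":2.2,"ty":4.9,"tz":0,"wx":0,"wy":0,"wz":0.18,"claw":-1},{"tx":2.2,"ty":4.9,"tz":0,"wx":0,"wy":0,"wz":0.18,"claw":-1},{"tx":2.2,"ty":4.9,"tz":0,"wx":0,"wy":0,"wz":0.18,"claw":-1},{"tx":2.2,"ty":4.9,"tz":0,"wx":0,"wy":0,"wz":0.18,"claw":-1},{"tx":2.2,"ty":4.9,"tz":0,"wx":0,"wy":0,"wz":0.18,"claw":-1},{"tx":2.2,"ty":4.9,"tz":0,"wx":0,"wy":0,"wz":0.16,"claw":-1}])

```text
clock: 2.1
tcp_pos: [0.545, 0.2439, 0.2308]
orientation: [-0.0, -0.033, 0.999, -0.0]
wrist_force: [1.0, -0.6, 0.3]
finger_gap: 0.085
grip_force: 0.0
```

>>> carry_out(moves=[{"tx":2.2,"ty":2.7,"tz":-3,"wx":0,"wy":0,"wz":0.09,"claw":-1},{"tx":2.15,"ty":2.7,"tz":-3,"wx":0,"wy":0,"wz":0.09,"claw":-1},{"tx":0,"ty":0,"tz":0,"wx":0,"wy":0,"wz":0,"claw":-1},{"tx":0,"ty":0,"tz":0,"wx":0,"wy":0,"wz":0,"claw":-1}])

```text
clock: 2.6
tcp_pos: [0.5877, 0.2959, 0.1711]
orientation: [-0.001, -0.119, 0.993, -0.0]
wrist_force: [-0.3, -0.1, 0.6]
finger_gap: 0.0854
grip_force: 0.0
```

```bash
cat >> h.py <<'E'
from scipy.spatial.transform import Rotation as R
def wrist():
    c,s=snap("wrist"); T=np.eye(4); q=s["orientation"]
    T[:3,:3]=R.from_quat([q[1],q[2],q[3],q[0]]).as_matrix(); T[:3,3]=s["tcp_pos"]
    c["camera_from_world"]=np.linalg.inv(T@c["hand_eye"]); return c,s
E
python3 - <<'E'
from h import *
c,s=wrist(); im=c["image"]; cv2.imwrite("pics/w1.png",im); print(s["tcp_pos"],s["orientation"],c["hand_eye"].round(3).tolist())
m=cv2.inRange(cv2.cvtColor(im,cv2.COLOR_BGR2HSV),(17,150,120),(32,255,255))
for k in cv2.findContours(m,0,2)[0]:
    if cv2.contourArea(k)>400:
        p=k[:,0,:]; w=world(c,p[:,0],p[:,1],.012); (x,y),r=cv2.minEnclosingCircle((w[:,:2]*1000).astype(np.float32)); print(p.mean(0),x,y,r, "z",world(c,*p.mean(0))[0])
E
```

```text
[0.58771431 0.29587273 0.17108068] [-6.82061255e-04 -1.19489464e-01  9.92835212e-01 -2.10925859e-04] [[-0.001, -0.952, -0.305, 0.077], [1.0, -0.0, -0.002, 0.0], [0.001, -0.305, 0.952, -0.143], [0.0, 0.0, 0.0, 1.0]]
[150.95454545 121.13636364] 557.050048828125 167.29232788085938 16.700857162475586 z [0.55807562 0.16705646 0.01240508]
```

View pics/w1.png

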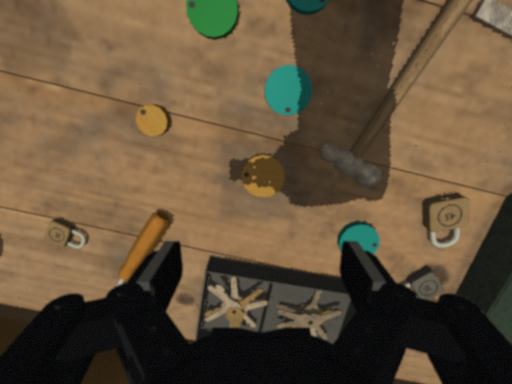

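Wrist view: the brass disc sits at about (263,175), partly in the gripper's shadow; the small blank is at (152,121), and its position agrees with the top view within 0.4 mm.

```bash
python3 - <<'E'
from h import *
c,s=wrist(); im=c["image"]
m=cv2.inRange(cv2.cvtColor(im,cv2.COLOR_BGR2HSV),(14,165,40),(32,255,255)); m[:140]=0;m[210:]=0;m[:,:225]=0;m[:,300:]=0
m=cv2.morphologyEx(m,cv2.MORPH_OPEN,np.ones((3,3)))
k=max(cv2.findContours(m,0,2)[0],key=cv2.contourArea); p=k[:,0,:]; w=world(c,p[:,0],p[:,1],.012)
print(p.min(0),p.max(0),cv2.minEnclosingCircle((w[:,:2]*1000).astype(np.float32)),world(c,263,175,.012), world(c,263,175))
E
```

```text
[244 155] [282 194] ((587.84912109375, 297.7142333984375), 23.824817657470703) [[0.58835337 0.29797664 0.012     ]] [[0.58818817 0.29793171 0.01266252]]
```

>>> carry_out(moves=[{"tx":0,"ty":0.2,"tz":-5,"wx":0,"wy":0,"wz":0,"claw":-1},{"tx":0,"ty":0,"tz":-5,"wx":0,"wy":0,"wz":0,"claw":-1},{"tx":0,"ty":0,"tz":-4,"wx":0,"wy":0,"wz":0,"claw":-1},{"tx":0,"ty":0,"tz":-1.8,"wx":0,"wy":0,"wz":0,"claw":-0.4},{"tx":0,"ty":0,"tz":-0.8,"wx":0,"wy":0,"wz":0,"claw":-0.3},{"tx":0,"ty":0,"tz":0,"wx":0,"wy":0,"wz":0,"claw":-0.3},{"tx":0,"ty":0,"tz":0,"wx":0,"wy":0,"wz":0,"claw":-0.3}])

```text
clock: 3.58
tcp_pos: [0.5896, 0.2987, 0.0072]
orientation: [0.002, -0.12, 0.993, 0.0]
wrist_force: [0.3, -0.2, -0.8]
finger_gap: 0.0557
grip_force: 0.0
```

>>> carry_out(newtons=50, moves=[{"tx":0,"ty":0,"tz":-0.3,"wx":0,"wy":0,"wz":0,"claw":-0.3},{"tx":0,"ty":0,"tz":0,"wx":0,"wy":0,"wz":0,"claw":0.2},{"tx":0,"ty":0,"tz":0,"wx":0,"wy":0,"wz":0,"claw":0.2},{"tx":0,"ty":0,"tz":0,"wx":0,"wy":0,"wz":0,"claw":0.2}])

```text
clock: 4.08
tcp_pos: [0.5889, 0.2985, 0.0035]
orientation: [0.001, -0.12, 0.993, 0.0]
wrist_force: [-1.0, -1.2, 6.6]
finger_gap: 0.0476
grip_force: 50.6
```

>>> carry_out(moves=[{"tx":0,"ty":0,"tz":1,"wx":0,"wy":0,"wz":0,"claw":0.2},{"tx":0,"ty":0,"tz":3,"wx":0,"wy":0,"wz":0,"claw":0.2},{"tx":0,"ty":0,"tz":4,"wx":0,"wy":0,"wz":0,"claw":0.2},{"tx":0,"ty":0,"tz":5,"wx":0,"wy":0,"wz":0,"claw":0.2},{"tx":0,"ty":0,"tz":0,"wx":0,"wy":0,"wz":0,"claw":0.2},{"tx":0,"ty":0,"tz":0,"wx":0,"wy":0,"wz":0,"claw":0.2}])

```text
clock: 4.82
tcp_pos: [0.5877, 0.2981, 0.1318]
orientation: [-0.0, -0.12, 0.993, -0.0]
wrist_force: [-0.9, 0.6, -2.7]
finger_gap: 0.0469
grip_force: 51.9
```

```bash
python3 - <<'E'
from h import *
c,s=wrist(); c2,_=snap("side"); np.savez("w2.npz",**c)
print(s["tcp_pos"],s["finger_gap"])
x=c2["camera_from_world"]@np.append(s["tcp_pos"],1); u,v=int(c2["fx"]*x[0]/x[2]+c2["cx"]),int(c2["fy"]*x[1]/x[2]+c2["cy"]); print(u,v)
a=cv2.resize(c2["image"][v-45:v+45,u-45:u+45],(384,384),interpolation=cv2.INTER_CUBIC)
b=c["image"][:,80:480]
cv2.imwrite("pics/lift.png",np.hstack([b,a]))
E
```

```text
[0.58772996 0.29806703 0.13181615] 0.04694519141393411
186 215
```

View pics/lift.png

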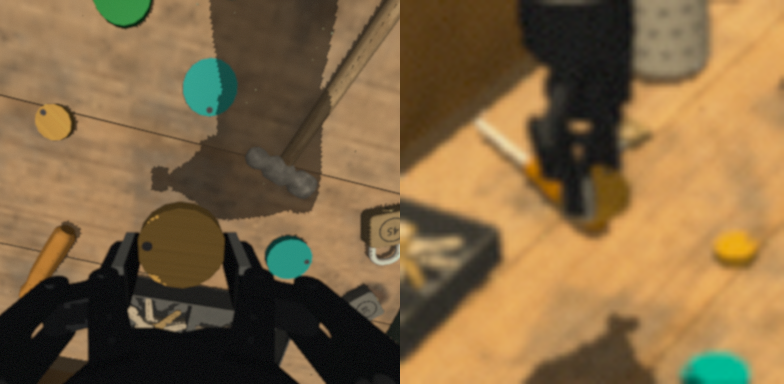

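The blank is lifted between the pads, at about (262,245) in the wrist image; the side view hints at a tilt. I'll fit a plane to its depth.

```bash
cat >> h.py <<'E'
def disc(c,s,lo=200,hi=300,zmin=None):
    im=c["image"]; m=cv2.inRange(cv2.cvtColor(im,cv2.COLOR_BGR2HSV),(14,120,30),(34,255,255))
    x=c["z_map"]; m[(x>.24)|(x<.08)]=0
    m=cv2.morphologyEx(m,cv2.MORPH_OPEN,np.ones((5,5)))
    k=max(cv2.findContours(m,0,2)[0],key=cv2.contourArea); f=np.zeros_like(m); cv2.drawContours(f,[k],-1,255,-1)
    print("bbox",cv2.boundingRect(k))
    v,u=np.nonzero(cv2.erode(f,np.ones((7,7)))); P=world(c,u,v)
    A=np.c_[P[:,:2],np.ones(len(P))]; co=np.zeros(3); g=np.ones(len(P),bool)
    for _ in range(5):
        co=np.linalg.lstsq(A[g],P[g,2],rcond=None)[0]; g=abs(P[:,2]-A@co)<.003
    q=s["orientation"]; Rt=R.from_quat([q[1],q[2],q[3],q[0]]).as_matrix()
    n=np.array([-co[0],-co[1],1]); n/=np.linalg.norm(n)
    p=k[:,0,:]; W=world(c,p[:,0],p[:,1],P[g,2].mean()); ctr=W[:,:2].min(0)/2+W[:,:2].max(0)/2
    print("normal world",n.round(3),"in tool",(Rt.T@n).round(3),"mean",P[g].mean(0).round(4),"circ",cv2.minEnclosingCircle((W[:,:2]*1000).astype(np.float32)),"tcp",s["tcp_pos"].round(4), "inl",g.mean())
E
python3 - <<'E'
from h import *
disc(*wrist())
E
```

```text
bbox (217, 202, 88, 86)
normal world [-0.001  0.002  1.   ] in tool [ 0.005  0.002 -1.   ] mean [0.5841 0.2967 0.1391] circ ((584.8563842773438, 297.0279846191406), 26.427827835083008) tcp [0.5869 0.2977 0.1303] inl 0.990692027519223
```

>>> carry_out(moves=[{"tx":-0.9,"ty":-5.5,"tz":0.5,"wx":0,"wy":0,"wz":0,"claw":0.2},{"tx":-0.9,"ty":-5.5,"tz":0.5,"wx":0,"wy":0,"wz":0,"claw":0.2},{"tx":-0.9,"ty":-5.5,"tz":0.5,"wx":0,"wy":0,"wz":0,"claw":0.2},{"tx":-0.9,"ty":-5.5,"tz":0.5,"wx":0,"wy":0,"wz":0,"claw":0.2},{"tx":-0.9,"ty":-5.5,"tz":0.5,"wx":0,"wy":0,"wz":0,"claw":0.2},{"tx":-0.9,"ty":-5.5,"tz":0.5,"wx":0,"wy":0,"wz":0,"claw":0.2},{"tx":-0.9,"ty":-5.5,"tz":0.5,"wx":0,"wy":0,"wz":0,"claw":0.2},{"tx":-0.9,"ty":-5.5,"tz":0.5,"wx":0,"wy":0,"wz":0,"claw":0.2}])

```text
clock: 5.98
tcp_pos: [0.515, -0.1432, 0.1712]
orientation: [-0.001, -0.12, 0.993, 0.001]
wrist_force: [0.8, -0.1, -2.1]
finger_gap: 0.0474
grip_force: 52.1
```

>>> carry_out(moves=[{"tx":0,"ty":0,"tz":0,"wx":0,"wy":0,"wz":0,"claw":0.2},{"tx":0,"ty":0,"tz":0,"wx":0,"wy":0,"wz":0,"claw":0.2},{"tx":0,"ty":0,"tz":0,"wx":0,"wy":0,"wz":0,"claw":0.2}])

```text
clock: 6.35
tcp_pos: [0.5159, -0.1404, 0.1716]
orientation: [-0.001, -0.121, 0.993, 0.001]
wrist_force: [0.2, 0.4, -2.1]
finger_gap: 0.0472
grip_force: 52.2
```

```bash
python3 - <<'E'
from h import *
c,s=wrist(); np.savez("w3.npz",tcp=s["tcp_pos"],q=s["orientation"],**c); cv2.imwrite("pics/w3.png",c["image"]); disc(c,s); print(s["orientation"])
E
```

```text
bbox (217, 203, 88, 85)
normal world [-0.     0.001  1.   ] in tool [ 0.001  0.002 -1.   ] mean [ 0.5135 -0.1412  0.1804] circ ((514.376220703125, -141.34483337402344), 26.050941467285156) tcp [ 0.5159 -0.1404  0.1716] inl 0.9933416562630045
[-6.48010357e-04 -1.20645525e-01  9.92695282e-01  5.60594986e-04]
```

View pics/w3.png

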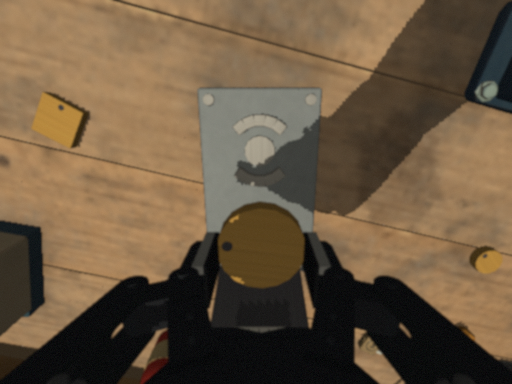

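Wrist view: the anvil is at about (258,151) between its walls, the die is square to the tool, and the blank is held at (262,245). Now for the offsets from blank to nest.

```bash
python3 - <<'E'
from h import *
from scipy.optimize import least_squares
c=dict(np.load("w3.npz")); im=c["image"]; tcp=c["tcp"]
q=c["q"]; yaw=2*np.arctan2(q[2],q[1])-np.pi; print("yaw",yaw%(2*np.pi))
ex=np.array([np.cos(yaw),np.sin(yaw)]); ey=np.array([-ex[1],ex[0]])
S=lambda W:np.c_[(W[:,:2]-tcp[:2])@ex,(W[:,:2]-tcp[:2])@ey]
g=cv2.cvtColor(im,cv2.COLOR_BGR2GRAY); hsv=cv2.cvtColor(im,cv2.COLOR_BGR2HSV)
# disc: contour, far and lateral part, fixed radius
m=cv2.inRange(hsv,(14,120,30),(34,255,255)); m[(c["z_map"]>.24)|(c["z_map"]<.08)]=0
m=cv2.morphologyEx(m,cv2.MORPH_OPEN,np.ones((5,5))); k=max(cv2.findContours(m,0,2)[0],key=cv2.contourArea)[:,0,:]
D=S(world(c,k[:,0],k[:,1],.1804)); print("disc ext",D.min(0),D.max(0))
mid=(D.min(0)+D.max(0))/2; f=D[(D[:,0]>mid[0]+.008)]
print("disc far fit",least_squares(lambda p:np.hypot(f[:,0]-p[0],f[:,1]-p[1])-.025,mid,loss="soft_l1",f_scale=.0005).x)
# anvil: lit part
a=(g>150).astype(np.uint8); n,l,st,ce=cv2.connectedComponentsWithStats(a)
print([ (i,st[i].tolist()) for i in range(1,n) if st[i,4]>60 and st[i,1]<200])
i=l[148,254]; k=max(cv2.findContours((l==i).astype(np.uint8),0,1)[0],key=cv2.contourArea)[:,0,:]
A=S(world(c,k[:,0],k[:,1],.020)); mid=A.mean(0); f=A[A[:,0]<mid[0]+.002]
r=least_squares(lambda p:np.hypot(f[:,0]-p[0],f[:,1]-p[1])-p[2],[*mid,.0165],loss="soft_l1",f_scale=.0005).x; print("anvil",r)
r=least_squares(lambda p:np.hypot(f[:,0]-p[0],f[:,1]-p[1])-.0165,mid,loss="soft_l1",f_scale=.0005).x; print("anvil fixed r",r)
# front edge & sides
for u in(230,258,290): 
    v=60+np.argmax(np.abs(np.diff(hsv[60:110,u,1].astype(int)))); print("front",u,v,S(world(c,u,v+.5,.014)))
for v in(110,130,):
    row=hsv[v,180:345,1].astype(int); e=np.nonzero(row<70)[0]; print("sides",v,S(world(c,[e[0]+180-.5,e[-1]+180.5],[v,v],.014)))
E
```

```text
yaw 0.24188035323820278
disc ext [-0.02768343 -0.02441261] [0.02424911 0.02392539]
disc far fit [-0.00117598 -0.00036497]
[(14, [203, 95, 10, 9, 65]), (16, [234, 116, 50, 17, 422]), (17, [245, 137, 28, 28, 539])]
anvil [-0.02876252 -0.00233188  0.01441891]
anvil fixed r [-0.02614061 -0.0023126 ]
front 230 87 [[-0.09294248 -0.03182871]]
front 258 87 [[-0.09291636 -0.00299307]]
front 290 87 [[-0.0928865   0.02996177]]
sides 110 [[-0.07074566 -0.06582876]
 [-0.07062933  0.06282772]]
sides 130 [[-0.05007276 -0.0662019 ]
 [-0.04995605  0.06310438]]
```

>>> carry_out(moves=[{"tx":-1.3,"ty":-0.4,"tz":-1,"wx":0,"wy":0,"wz":0,"claw":0.2},{"tx":-1.3,"ty":-0.4,"tz":-3,"wx":0,"wy":0,"wz":0,"claw":0.2},{"tx":0,"ty":0,"tz":-4,"wx":0,"wy":0,"wz":0,"claw":0.2},{"tx":0,"ty":0,"tz":-3.5,"wx":0,"wy":0,"wz":0,"claw":0.2},{"tx":0,"ty":0,"tz":-1.7,"wx":0,"wy":0,"wz":0,"claw":0.2},{"tx":0,"ty":0,"tz":0,"wx":0,"wy":0,"wz":0,"claw":0.2},{"tx":0,"ty":0,"tz":0,"wx":0,"wy":0,"wz":0,"claw":0.2},{"tx":0,"ty":0,"tz":0,"wx":0,"wy":0,"wz":0,"claw":0.2}])

```text
clock: 7.4
tcp_pos: [0.4913, -0.1499, 0.0415]
orientation: [0.001, -0.12, 0.993, -0.001]
wrist_force: [0.1, 0.1, -1.4]
finger_gap: 0.047
grip_force: 52.2
```

```bash
python3 - <<'E'
from h import *
c,s=wrist(); np.savez("w4.npz",tcp=s["tcp_pos"],q=s["orientation"],**c); disc(c,s); print(s["tcp_pos"],s["wrist_force"])
cv2.imwrite("pics/w4.png",cv2.resize(c["image"][100:300,150:370],None,fx=2.5,fy=2.5,interpolation=cv2.INTER_CUBIC))
E
```

```text
bbox (217, 202, 88, 85)
normal world [-0.005  0.001  1.   ] in tool [ 0.003  0.001 -1.   ] mean [ 0.488  -0.1499  0.0503] circ ((489.1006164550781, -150.85955810546875), 26.122509002685547) tcp [ 0.4913 -0.1499  0.0415] inl 0.9904306220095693
[ 0.49125877 -0.14992256  0.04149566] [ 0.0814352   0.07015055 -1.42732772]
```

View pics/w4.png

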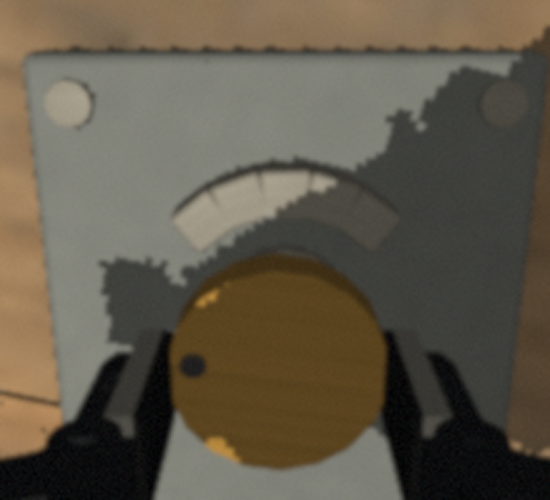

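Crop: the front wall's outer corners are at (172,217) and (399,217), its top face is at about (285,168) outside and (285,222) inside; the disc spans columns 169–388.

```bash
python3 - <<'E'
from h import *
from scipy.optimize import least_squares
c=dict(np.load("w4.npz")); tcp=c["tcp"]; q=c["q"]; yaw=2*np.arctan2(q[2],q[1])-np.pi
ex=np.array([np.cos(yaw),np.sin(yaw)]); ey=np.array([-ex[1],ex[0]])
S=lambda W:np.c_[(W[:,:2]-tcp[:2])@ex,(W[:,:2]-tcp[:2])@ey]*1000
P=lambda pts,z:S(world(c,150+np.array([p[0] for p in pts])/2.5-.3,100+np.array([p[1] for p in pts])/2.5-.3,z)).round(1)
print("wall corners outL,outR,inL,inR,apex out",P([(174,217),(399,218),(200,250),(377,250),(285,168)],.026).tolist())
print("plate corners",P([(28,58),(540,58)],.014).tolist(),"screws",P([(68,104),(504,104)],.016).tolist())
hsv=cv2.cvtColor(c["image"],cv2.COLOR_BGR2HSV)
m=cv2.inRange(hsv,(14,120,30),(34,255,255)); m[(c["z_map"]>.24)|(c["z_map"]<.08)]=0
m=cv2.morphologyEx(m,cv2.MORPH_OPEN,np.ones((5,5))); k=max(cv2.findContours(m,0,2)[0],key=cv2.contourArea)[:,0,:]
D=S(world(c,k[:,0],k[:,1],.0503)); f=D[D[:,0]>6]
print("disc",least_squares(lambda p:np.hypot(f[:,0]-p[0],f[:,1]-p[1])-25,[0,0],loss="soft_l1",f_scale=.5).x, D.min(0),D.max(0))
# outer arc of wall from z_map / brightness edge along columns
g=cv2.GaussianBlur(hsv[:,:,2],(3,3),0).astype(int); pts=[]
for u in range(232,280,3):
    col=g[155:185,u]; pts.append((u,155.5+np.argmax(np.diff(col))))
a=np.array(pts); W=S(world(c,a[:,0],a[:,1],.026)); r=least_squares(lambda p:np.hypot(W[:,0]-p[0],W[:,1]-p[1])-38.5,[0,0],loss="soft_l1",f_scale=.5); print("outer arc centre",r.x,abs(r.fun).mean(),W[:,0].round(1))
# z of wall top for height check
print("wall z",world(c,250,175)[0].round(4), world(c,245,178)[0].round(4),"plate z",world(c,240,140)[0].round(4))
E
```

```text
wall corners outL,outR,inL,inR,apex out [[-29.3, -25.3], [-29.1, 29.1], [-20.9, -19.3], [-20.9, 24.2], [-41.5, 1.5]]
plate corners [[-66.0, -60.8], [-65.9, 63.3]] screws [[-55.2, -51.5], [-55.1, 55.0]]
disc [-1.66112739 -0.34878406] [-28.2964519  -24.33666334] [23.58081633 23.99740901]
outer arc centre [-2.30593587  1.97174316] 0.18158292777425267 [-35.6 -36.8 -37.4 -38.1 -38.7 -39.3 -39.9 -40.5 -40.5 -40.5 -40.5 -40.5
 -41.1 -41.1 -40.5 -39.9]
wall z [ 0.4574 -0.1651  0.026 ] [ 0.4598 -0.1676  0.0265] plate z [ 0.4402 -0.1759  0.0148]
```

>>> carry_out(moves=[{"tx":-0.13,"ty":0.2,"tz":0,"wx":0,"wy":0,"wz":0,"claw":0.2},{"tx":0,"ty":0,"tz":-0.5,"wx":0,"wy":0,"wz":0,"claw":0.2},{"tx":0,"ty":0,"tz":-0.4,"wx":0,"wy":0,"wz":0,"claw":0.2},{"tx":0,"ty":0,"tz":-0.3,"wx":0,"wy":0,"wz":0,"claw":0.2},{"tx":0,"ty":0,"tz":-0.2,"wx":0,"wy":0,"wz":0,"claw":0.2},{"tx":0,"ty":0,"tz":0,"wx":0,"wy":0,"wz":0,"claw":0.2},{"tx":0,"ty":0,"tz":0,"wx":0,"wy":0,"wz":0,"claw":0.2}])

```text
clock: 8.32
tcp_pos: [0.489, -0.1478, 0.0264]
orientation: [0.0, -0.12, 0.993, 0.0]
wrist_force: [0.2, 0.4, -2.2]
finger_gap: 0.0472
grip_force: 52.2
```

>>> carry_out(moves=[{"tx":0,"ty":0,"tz":-0.2,"wx":0,"wy":0,"wz":0,"claw":0.2},{"tx":0,"ty":0,"tz":-0.1,"wx":0,"wy":0,"wz":0,"claw":0.2},{"tx":0,"ty":0,"tz":0,"wx":0,"wy":0,"wz":0,"claw":0.2},{"tx":0,"ty":0,"tz":0,"wx":0,"wy":0,"wz":0,"claw":0.2}])

```text
clock: 8.82
tcp_pos: [0.489, -0.1478, 0.0235]
orientation: [0.0, -0.12, 0.993, -0.0]
wrist_force: [-0.7, 0.5, 1.7]
finger_gap: 0.0472
grip_force: 52.6
```

>>> carry_out(moves=[{"tx":0,"ty":0,"tz":0,"wx":0,"wy":0,"wz":0,"claw":-0.4},{"tx":0,"ty":0,"tz":0,"wx":0,"wy":0,"wz":0,"claw":-0.4},{"tx":0,"ty":0,"tz":0,"wx":0,"wy":0,"wz":0,"claw":-0.4},{"tx":0,"ty":0,"tz":2,"wx":0,"wy":0,"wz":0,"claw":-0.4},{"tx":0,"ty":0,"tz":5,"wx":0,"wy":0,"wz":0,"claw":-0.4},{"tx":0,"ty":0,"tz":4,"wx":0,"wy":0,"wz":0,"claw":-0.4},{"tx":0,"ty":0,"tz":0,"wx":0,"wy":0,"wz":0,"claw":-0.4},{"tx":0,"ty":0,"tz":0,"wx":0,"wy":0,"wz":0,"claw":-0.4}])

```text
clock: 9.82
tcp_pos: [0.4887, -0.1477, 0.1329]
orientation: [-0.0, -0.12, 0.993, 0.0]
wrist_force: [-0.7, 0.2, 0.2]
finger_gap: 0.0595
grip_force: 0.0
```

```bash
sed -i 's/x>.24/x>.33/' h.py; python3 - <<'E'
from h import *
c,s=wrist(); cv2.imwrite("pics/w5.png",cv2.resize(c["image"][60:310,110:410],None,fx=2,fy=2)); print(s["tcp_pos"],s["finger_gap"]); disc(c,s)
E
```

```text
[ 0.48865148 -0.14765019  0.1328626 ] 0.05948311392040056
bbox (8, 122, 63, 61)
normal world [-0.001  0.007  1.   ] in tool [-0.     0.007 -1.   ] mean [ 0.5086 -0.3649  0.0125] circ ((508.33209228515625, -364.5091552734375), 33.86556625366211) tcp [ 0.4887 -0.1477  0.1329] inl 0.9720357941834452
```

View pics/w5.png

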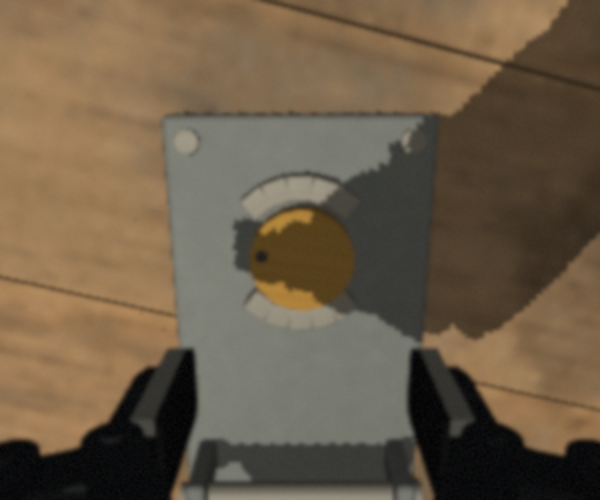

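The blank sits flat between both walls (crop, centre (302,258)). Now rising and going over the grip.

>>> carry_out(moves=[{"tx":0,"ty":0,"tz":6,"wx":0,"wy":0,"wz":0,"claw":-0.5},{"tx":0,"ty":0,"tz":6,"wx":0,"wy":0,"wz":0,"claw":-0.5},{"tx":0,"ty":0,"tz":5.5,"wx":0,"wy":0,"wz":0,"claw":-0.5},{"tx":4.1,"ty":1,"tz":0,"wx":0,"wy":0,"wz":0,"claw":-0.5},{"tx":4.1,"ty":1,"tz":0,"wx":0,"wy":0,"wz":0,"claw":-0.5},{"tx":4.1,"ty":1,"tz":0,"wx":0,"wy":0,"wz":0,"claw":-0.5},{"tx":4.1,"ty":1,"tz":0,"wx":0,"wy":0,"wz":0,"claw":-0.5},{"tx":0,"ty":0,"tz":0,"wx":0,"wy":0,"wz":0,"claw":-0.5}])

```text
clock: 10.88
tcp_pos: [0.6545, -0.1069, 0.3035]
orientation: [-0.003, -0.121, 0.993, 0.001]
wrist_force: [0.0, 0.2, 0.1]
finger_gap: 0.0642
grip_force: 0.0
```

>>> carry_out(moves=[{"tx":0,"ty":0,"tz":0,"wx":0,"wy":0,"wz":0,"claw":-0.5},{"tx":0,"ty":0,"tz":0,"wx":0,"wy":0,"wz":0,"claw":-0.5}])

```text
clock: 11.12
tcp_pos: [0.6519, -0.1081, 0.3085]
orientation: [-0.0, -0.119, 0.993, 0.0]
wrist_force: [0.7, 0.4, 0.8]
finger_gap: 0.0643
grip_force: 0.0
```

```bash
python3 - <<'E'
from h import *
c,s=wrist(); np.savez("w6.npz",tcp=s["tcp_pos"],**c); print(s["tcp_pos"],s["orientation"])
v,u=np.nonzero((c["z_map"]>.1)&(c["z_map"]<.5)); P=world(c,u,v)
yaw=.242; ex=np.array([np.cos(yaw),np.sin(yaw)]); ey=np.array([-ex[1],ex[0]]); d=P[:,:2]-[.6524,-.1075]; sx,sy=d@ex,d@ey
b=(abs(sx)<.03)&(abs(sy)<.03)&(P[:,2]>.2)&(P[:,2]<.26)
if b.any(): print("barrel n",b.sum(),"sx",np.percentile(sx[b],[2,50,98]),"sy",np.percentile(sy[b],[2,50,98]),"z",np.percentile(P[b,2],[2,50,98]), "px",u[b].min(),u[b].max(),v[b].min(),v[b].max())
d=P[:,:2]-[.4876,-.1485]; r=np.hypot(*d.T); b=(P[:,2]<.06)&(P[:,2]>.028)&(r<.035); print("blank top n",b.sum(), np.median(P[b],0) if b.any() else 0)
cv2.imwrite("pics/w6.png",c["image"])
E
```

```text
[ 0.65188338 -0.1080729   0.30852763] [-2.44912733e-04 -1.19489243e-01  9.92835461e-01  9.26781316e-05]
barrel n 953 sx [-0.01083881 -0.00269614  0.01007607] sy [-0.01543929 -0.00138141  0.01266842] z [0.20331233 0.2411333  0.24408552] px 242 278 176 213
blank top n 1182 [ 0.48902791 -0.14860177  0.03211686]
```

View pics/w6.png

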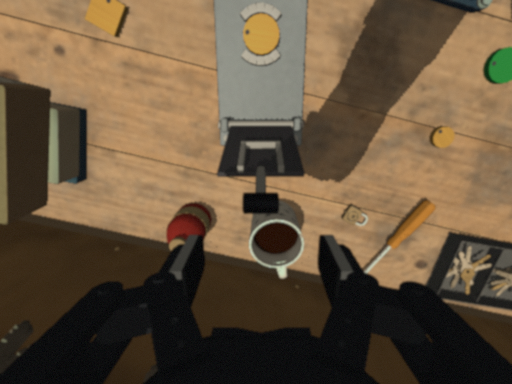

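Wrist view: the blank is seated at (262,33), top at 32.1 mm as it should be; the barrel of the grip is at (261,203), right under the fingers. Descending to pinch it.

>>> carry_out(newtons=40, moves=[{"tx":0.1,"ty":-0.1,"tz":-4,"wx":0,"wy":0,"wz":0,"claw":-0.5},{"tx":0,"ty":0,"tz":-3.5,"wx":0,"wy":0,"wz":0,"claw":-0.5},{"tx":0,"ty":0,"tz":-1.5,"wx":0,"wy":0,"wz":0,"claw":-0.5},{"tx":0,"ty":0,"tz":0,"wx":0,"wy":0,"wz":0,"claw":-0.5},{"tx":0,"ty":0,"tz":0,"wx":0,"wy":0,"wz":0,"claw":0.6},{"tx":0,"ty":0,"tz":0,"wx":0,"wy":0,"wz":0,"claw":0.6},{"tx":0,"ty":0,"tz":0,"wx":0,"wy":0,"wz":0,"claw":0.6},{"tx":0,"ty":0,"tz":0,"wx":0,"wy":0,"wz":0,"claw":0.6}])

```text
clock: 12.18
tcp_pos: [0.6545, -0.1079, 0.2205]
orientation: [0.001, -0.12, 0.993, 0.0]
wrist_force: [-1.8, 4.0, 5.6]
finger_gap: 0.0288
grip_force: 41.0
```

```bash
python3 -c "
import numpy as np
a=np.linspace(1.83,.785,15);x=-.195*np.cos(a)*100;z=.195*np.sin(a)*100
X=np.round(np.c_[x*np.cos(.243),x*np.sin(.243),z]-[x[0]*np.cos(.243),x[0]*np.sin(.243),z[0]],2);print(np.diff(X,axis=0).round(2))"
```

```text
[[-1.38 -0.34  0.32]
 [-1.39 -0.35  0.21]
 [-1.41 -0.35  0.11]
 [-1.42 -0.35  0.  ]
 [-1.4  -0.35 -0.12]
 [-1.4  -0.34 -0.21]
 [-1.38 -0.34 -0.33]
 [-1.35 -0.34 -0.43]
 [-1.31 -0.32 -0.53]
 [-1.27 -0.32 -0.64]
 [-1.22 -0.3  -0.73]
 [-1.17 -0.29 -0.82]
 [-1.11 -0.28 -0.91]
 [-1.03 -0.25 -0.99]]
```

>>> carry_out(moves=[{"tx":-1.38,"ty":-0.34,"tz":0.32,"wx":0,"wy":0,"wz":0,"claw":0.6},{"tx":-1.39,"ty":-0.35,"tz":0.21,"wx":0,"wy":0,"wz":0,"claw":0.6},{"tx":-1.41,"ty":-0.35,"tz":0.11,"wx":0,"wy":0,"wz":0,"claw":0.6},{"tx":-1.42,"ty":-0.35,"tz":0,"wx":0,"wy":0,"wz":0,"claw":0.6}])

```text
clock: 12.68
tcp_pos: [0.5988, -0.1216, 0.2267]
orientation: [0.002, -0.12, 0.993, 0.0]
wrist_force: [1.3, 4.1, 3.5]
finger_gap: 0.0293
grip_force: 41.5
```

Still pinched, with small forces. Carrying on along the arc.

>>> carry_out(moves=[{"tx":-1.4,"ty":-0.35,"tz":-0.12,"wx":0,"wy":0,"wz":0,"claw":0.6},{"tx":-1.4,"ty":-0.34,"tz":-0.21,"wx":0,"wy":0,"wz":0,"claw":0.6},{"tx":-1.38,"ty":-0.34,"tz":-0.33,"wx":0,"wy":0,"wz":0,"claw":0.6},{"tx":-1.35,"ty":-0.34,"tz":-0.43,"wx":0,"wy":0,"wz":0,"claw":0.6},{"tx":0,"ty":0,"tz":0,"wx":0,"wy":0,"wz":0,"claw":0.6}])

```text
clock: 13.3
tcp_pos: [0.542, -0.1356, 0.2156]
orientation: [0.001, -0.12, 0.993, 0.0]
wrist_force: [-1.9, 5.0, 7.6]
finger_gap: 0.0293
grip_force: 43.1
```

>>> carry_out(moves=[{"tx":-1.31,"ty":-0.32,"tz":-0.53,"wx":0,"wy":0,"wz":0,"claw":0.6},{"tx":-1.27,"ty":-0.32,"tz":-0.64,"wx":0,"wy":0,"wz":0,"claw":0.6},{"tx":-1.22,"ty":-0.3,"tz":-0.73,"wx":0,"wy":0,"wz":0,"claw":0.6},{"tx":-1.17,"ty":-0.29,"tz":-0.82,"wx":0,"wy":0,"wz":0,"claw":0.6},{"tx":0,"ty":0,"tz":0,"wx":0,"wy":0,"wz":0,"claw":0.6}])

```text
clock: 13.92
tcp_pos: [0.4911, -0.1481, 0.1875]
orientation: [-0.001, -0.12, 0.993, 0.0]
wrist_force: [-4.6, 2.7, 7.9]
finger_gap: 0.0285
grip_force: 45.3
```

>>> carry_out(moves=[{"tx":-1.1,"ty":-0.28,"tz":-0.91,"wx":0,"wy":0,"wz":0,"claw":0.6},{"tx":-1.0,"ty":-0.25,"tz":-0.97,"wx":0,"wy":0,"wz":0,"claw":0.6},{"tx":0,"ty":0,"tz":0,"wx":0,"wy":0,"wz":0,"claw":0.6},{"tx":0,"ty":0,"tz":0,"wx":0,"wy":0,"wz":0,"claw":0.6},{"tx":0,"ty":0,"tz":0,"wx":0,"wy":0,"wz":0,"claw":0.6},{"tx":0,"ty":0,"tz":0,"wx":0,"wy":0,"wz":0,"claw":0.6}])

```text
clock: 14.68
tcp_pos: [0.4701, -0.1532, 0.1686]
orientation: [-0.001, -0.12, 0.993, 0.001]
wrist_force: [-6.6, 2.8, 6.9]
finger_gap: 0.0289
grip_force: 46.6
```

```bash
python3 - <<'E'
from h import *
c,s=snap("side"); print(s["tcp_pos"],s["wrist_force"],s["finger_gap"],s["grip_force"])
x=c["camera_from_world"]@np.append(s["tcp_pos"],1); u,v=int(c["fx"]*x[0]/x[2]+c["cx"]),int(c["fy"]*x[1]/x[2]+c["cy"])
cv2.imwrite("pics/s7.png",cv2.resize(c["image"][v-60:v+80,u-90:u+90],None,fx=4,fy=4,interpolation=cv2.INTER_CUBIC))
# cover plate angle from side and wrist depth
yaw=.243; ex=np.array([np.cos(yaw),np.sin(yaw)]); ey=np.array([-ex[1],ex[0]])
for n,cc in(("side",c),("top",snap("top")[0]),("wrist",wrist()[0])):
    vv,uu=np.nonzero(cc["z_map"]>.05); P=world(cc,uu,vv); d=P[:,:2]-[.604,-.1195]; sx,sy=d@ex,d@ey; z=P[:,2]-.046
    a=np.arctan2(z,-sx); r=np.hypot(sx,z); b=(r>.03)&(r<.14)&(abs(sy)<.043)&(a>.5)&(a<1.1)
    if b.sum()>20:
        h=np.percentile(a[b],[5,25,50,75,95]); print(n,b.sum(),h.round(3))
E
```

```text
[ 0.4701162  -0.15322812  0.16859189] [-6.60645215  2.76748685  6.93734898] 0.02894752829411819 46.60690426826477
side 175 [0.794 0.841 0.855 0.882 0.94 ]
top 825 [0.823 0.837 0.852 0.874 0.936]
wrist 781 [0.838 0.844 0.856 0.879 0.923]
```

View pics/s7.png

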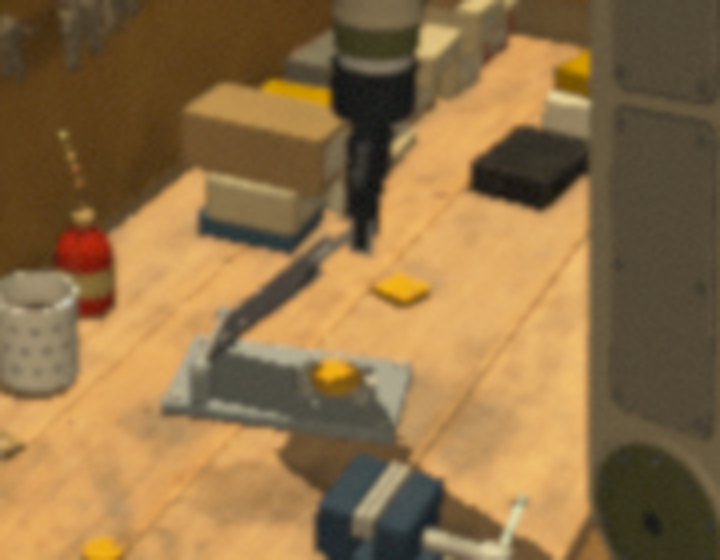

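The side view shows the cover held at about 45 degrees by the fingers, the blank in the cavity. I'll check the angle from the plate's slope before handing in.

```bash
python3 - <<'E'
from h import *
yaw=.243; ex=np.array([np.cos(yaw),np.sin(yaw)]); ey=np.array([-ex[1],ex[0]])
for n,cc in(("top",snap("top")[0]),("wrist",wrist()[0])):
    vv,uu=np.nonzero(cc["z_map"]>.05); P=world(cc,uu,vv); d=P[:,:2]-[.604,-.1195]; sx,sy=d@ex,d@ey; z=P[:,2]-.046
    a=np.arctan2(z,-sx); r=np.hypot(sx,z); g=(r>.04)&(r<.14)&(abs(sy)<.04)&(a>.6)&(a<1.0)
    X,Z=-sx[g],z[g]; k=np.ones(len(X),bool)
    for _ in range(8):
        p=np.polyfit(X[k],Z[k],1); k=abs(Z-np.polyval(p,X))<.0025
    print(n,k.mean(),"angle",np.arctan(p[0]),"offset mm",p[1]*1e3)
s=env.get_state(); print(s["clock"],s["tcp_pos"],abs(s["qvel"]).max())
E
```

```text
top 0.7942857142857143 angle 0.7968927756328723 offset mm 6.868765166845032
wrist 0.9919571045576407 angle 0.8026836470875104 offset mm 7.001627757706285
14.925 [ 0.47014614 -0.15322935  0.16860013] 0.001635470952669069
```

The cover stands at 0.80 rad, still and held. Handing in.

```bash
python3 -c "
from workcell import env
print(env.hand_in())"
```

```text
the job is handed in; nothing more can be done
None
```

The round blank lies flat in the cavity, let go, and the fingers are holding the cover still at about 0.80 rad (46°). I handed the job in at about 15 s; no verdict came back.

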